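# Lock the bayonet cap on the sample transport canister

### The job

Close the blue sample transport canister with the red-handled bayonet cap: lower the cap into the mouth, feel for the slots, push it down gently against the spring and twist it clockwise to the stop, so that it springs up into its locked position when let go. Don't force it, and leave the jars, flask, stapler and spare green lid where they are.

Things in the scene. Friction and masses are not known exactly. Their poses are not given: they have to be found in the camera images.
- canister: blue round canister, 88 mm outside diameter, 90 mm tall, fixed on a grey foot 120 mm across and 10 mm thick. Origin: centre of the foot's underside; z up. In its mouth is an aluminium slot ring: 50 mm bore, two opposite slots open at the top, 13 mm wide, reaching out to 35 mm from the axis. Cap and canister must never press on each other with more than 60 N, pushes on both lugs and flange added up.
- canister_stripe (a point): middle of the orange stripe on the canister's +x side. The slot ring does NOT follow it exactly: the line through the two slots lies anywhere within 0.30 rad to either side of the canister's x axis, seen from above. So look or feel for the slots: rest the cap's lugs lightly on the ring and turn until they drop in.
- canister_mouth (a point): centre of the mouth, level with the ring's top (90 mm above the table); axes as the canister's. In the ring each slot leads clockwise (from above) under an 8 mm thick ledge to a locking pocket 0.785 rad (45 degrees) from the slot, where the ledge is 5 mm thick; a hard stop ends the turn there. A wall prevents turning counter-clockwise from the slot.
- canister_seal (a point): centre of the black sprung seal plate inside, 12 mm below the ring's top, at rest. It pushes the cap up: 4 N when the cap's underside meets it, then 0.4 N more per mm of push. This holds the cap up in the pockets once locked, or lifts it out of the turn if not.
- cap: bayonet cap of about 180 g standing upright on the table, alike either way round. Origin: centre of its underside; z up. Lowest is an aluminium plug 47 mm in diameter, tapered to 39 mm over its bottom 5 mm. Height of the origin relative to the canister's mouth: -8 mm with the lugs resting on the ring, -12 mm with lugs in the slots and plug on the seal plate.
- cap_lugs (a point): on the cap's axis, 11.5 mm above its underside, midway between two brass lugs that point along the cap's +x and -x: 10 mm wide, tips 31 mm from the axis, from 8 to 15 mm above the underside. With the cap's underside 23 mm or more below the mouth, the lugs clear the ledge and the cap can turn; locked, sprung up in the pockets, it is 20 mm below.
- cap_flange (a point): on the cap's axis, underside of the red flange: 80 mm in diameter, from 25.5 to 30.5 mm above the cap's underside; it meets the ring's top when pushed fully down. Two white marks on it show where the lugs are.
- cap_handle (a point): on the cap's axis, grip height of the upright red handle bar: 53 mm above the cap's underside. The bar is 46 mm long along x (in line with the lugs), 12 mm thick along y, from 30.5 to 67.5 mm above the underside.
- spare_lid: plain green disc lid, 72 mm in diameter, 14 mm high, not wanted; origin: centre of its underside. It may stand in either of the two places with the cap
- jar_a: clear sample jar with yellow filling and white lid, 68 mm across, 66 mm high; origin: centre of its underside
- jar_b: another jar like it
- jar_c: sample jar with blue filling, same size
- flask: red flask, 72 mm in diameter, 190 mm high; origin: centre of its underside
- stapler: green stapler, 150 by 36 mm, 45 mm high; origin: centre of its underside
Things that resemble listed ones, but are neither listed nor needed, are in the scene too. What is shaped like the cap but pink or purple is not meant.

How it is judged:
By the outcome, as a careful person would: the job done as asked, in the order asked, and still so for the second after the job is handed in, with the robot touching nothing.
It also fails if it takes over 67 s, if anything falls off the work surface, if the arm or the gripper's body presses on something with over 40 N, if the wrist force passes 120 N, or if a joint passes its speed limit or range.

### The arm

A 7-joint arm with a two-finger parallel gripper is mounted at the origin on the work surface. World frame = base frame: x ahead of the robot, y to its left, z up, the work surface at z = 0. Lengths are in m, angles in rad, forces in N, time in s.
With the tool pointing down it reaches from about 0.4 to 0.85 m from the base axis. Payload 4.5 kg.
Tool frame: the origin (TCP) lies at the very end of the fingers, on their centre line; the grasp point (between the pads) lies 19 mm behind it; z points along the fingers, y is the line along which they close (so a half turn about z gives the same grasp; the last joint's range is limited). The gripper opens to 88 mm and grips with 3 to 60 N. Pads are 18 mm wide; open, the fingers measure 123 mm over their backs; the gripper's body (75 mm by 187 mm) begins 45 mm behind the grasp point.
Start: joints at [-1.14, 0.689, -0.195, 1.565, 0.157, 0.902, -0.215], TCP at [0.242, 0.576, 0.239] pointing down, gripper open.
Joint ranges: [-3.01, 3.01], [-0.46, 2.08], [-1.47, 1.51], [0.13, 2.56], [-1, 4.14], [0.04, 2.09], [-2.66, 2.66]. Speed limits (rad/s): [2.57, 2.57, 3.14, 3.14, 3.14, 3.14, 3.14].

### API

Orientations are given as a unit quaternion [x, y, z, w].
In Python, from plant import r gives the robot as it stands. The module is installed in compiled form; this text tells all that it offers.
- The arm moves only by the tool step_arm, never from a script. Its argument "increments" is a list of rows, each a list of 2 entries, a list of its own where there are three numbers: the shift along the world's x, y, z in cm, then the turn, a rotation vector about the world's x, y, z in degrees. A call has exactly 10 rows; each row shifts and turns the commanded pose from where the row before left it; what a row does not reach is not made up. A row lasts 1/10 s, in which the tool goes at most 50 mm and 8.59 degrees, less where a joint would pass 70% of its speed; a pose out of reach is approached as far as the arm can. A call is refused whole if a number of a shift passes 5 or a number of a turn 8.59, either way. A call with a gripper value outside its range is refused whole. "fingers" is the opening, from 0 (shut) to 1 (fully open), set as the call begins (left out, the last holds). The fingers move at their own pace and stop on an object; "grip_force" is the grip in N (left out, the last holds). Time passes only in rows, so rows that do not move let the fingers close, or fill a call up. It gives the time, the measured TCP pose, the force, the opening and the grip force at its end, in the units of the state.
- r.get_state(): the state, without advancing time (a new reading comes with each control period).
- r.snapshot(name): name is "side" or "top" or "wrist"; returns (picture, depth): 384x512x3 uint8, red, green, blue; 384x512 float32, m along the optical axis (not along the pixel's ray), 0 where there is no reading.
- r.calibration(name): a dict with "fov_y" (degrees; the focal length in pixels is half the picture's height over the tangent of half this angle, whatever the lens; pixels are square), "cx", "cy" (the principal point, pixels), "R" (3x3) and "t" (3): a world point X has camera coordinates R X + t. Camera axes: x right, y down, z forward; pixel columns grow to the right and rows downward; lengths in m; the calibration is good to about 2 mm. A picture is of the moment at which its call begins: read the wrist's pose just before it. calibration takes no time and is no camera call; for the wrist camera it gives the pose at the moment of the call.
- r.finish_job(): hands the job in; it is judged then, once.
The state is a dict: "clock": time; "q": joint angles; "qd": joint speeds; "joint_torque": joint torques, N m; "tool_pos": TCP position; "eef_rot": TCP orientation; "contact_force": force on the tool from outside, world axes, zero at the start; "moment": the same for the moment, N m; "opening": opening from 0.0 (shut) to 1.0 (fully open); "finger_force": force on a finger pad.
Only numpy, scipy, OpenCV 4.12 (cv2) and the standard library are available. Lean on these libraries where they do the work, as an engineer would, in place of code of your own. Each camera call takes 0.05 s, during which the arm holds its last target. There are 200 camera calls.

## Working session

There is one attempt and no reset: what is moved stays moved. The work goes in short steps, Python scripts to look and compute and a tool call to move; the robot and the scene stay as the last step left them, time stands still between calls to the robot, and variables do not carry over. Pictures are saved under pics/ and viewed, at most 10 in all, crops included, and the job is handed in when it is done.

Besides the shell and the picture viewer there is one more tool, called by a JSON object that holds its "fn" and its "kwargs". step_arm: Moves the arm, as the interface text tells. Its arguments: {"type":"object","properties":{"increments":{"type":"array","items":{"type":"array"}},"fingers":{"type":"number"},"grip_force":{"type":"number"}},"required":["increments"]}

```bash
mkdir -p pics
python3 - <<'E'
from plant import r
import cv2,numpy as np
s=r.get_state();print({k:np.round(v,3) for k,v in s.items()})
for n in("top","side"):
    p,d=r.snapshot(n);c=r.calibration(n);np.savez(f"{n}.npz",p=p,d=d,**c)
    print(n,c)
    cv2.imwrite(f"pics/{n}0.png",p[:,:,::-1])
E
```

```text
{'clock': np.float64(0.0), 'q': array([-1.14 ,  0.69 , -0.195,  1.566,  0.157,  0.903, -0.215]), 'qd': array([-0.   ,  0.001,  0.001, -0.001,  0.001, -0.001,  0.001]), 'joint_torque': array([-0.0000e+00, -5.2757e+01, -1.2670e+00, -1.5342e+01, -5.3000e-02,
        7.0000e-03,  0.0000e+00]), 'tool_pos': array([0.241, 0.576, 0.238]), 'eef_rot': array([ 0.197,  0.98 , -0.001, -0.   ]), 'contact_force': array([0.164, 0.324, 0.424]), 'moment': array([ 0.031, -0.025, -0.003]), 'finger_force': np.float64(0.0), 'opening': np.float64(1.001)}
top {'fov_y': 52.77435204054412, 'cx': 255.15596555669006, 'cy': 190.50854647342754, 'R': array([[-2.75474432e-02, -9.99614067e-01, -3.58541321e-03],
       [-9.90414981e-01,  2.77792329e-02, -1.35301443e-01],
       [ 1.35348826e-01, -1.76161866e-04, -9.90797994e-01]]), 't': array([0.0170975 , 0.53454077, 1.29855299])}
side {'fov_y': 48.85175938150063, 'cx': 256.288567006556, 'cy': 194.94048233706008, 'R': array([[ 0.94755433, -0.31935838, -0.01228894],
       [-0.24955722, -0.71533437, -0.65270049],
       [ 0.19965467,  0.62153597, -0.75751637]]), 't': array([-0.4866202 ,  0.17158434,  1.19842331])}
```

View pics/top0.png

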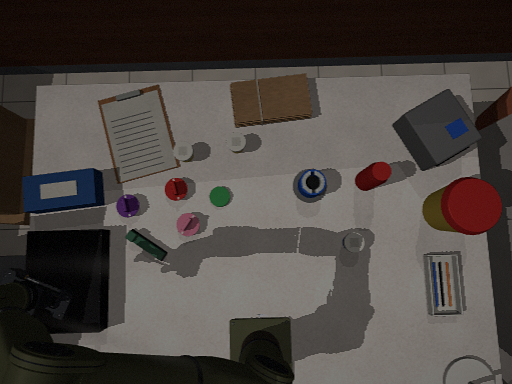

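View pics/side0.png

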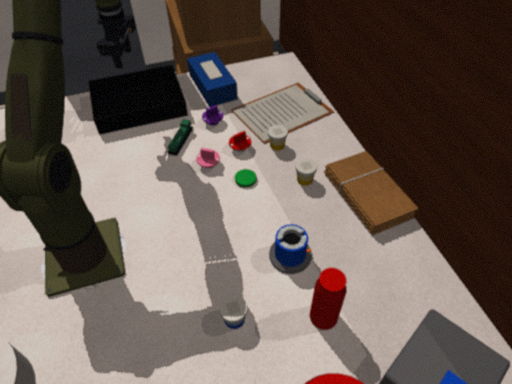

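Candidates in the top view: red (176,189), purple (128,205) and pink (188,224). The red one fits the description; purple and pink are decoys. I'll confirm with a crop, then measure.

```bash
cat > h.py <<'E'
import numpy as np,cv2
def ray(c,u,v,h):
    f=192/np.tan(np.radians(float(c['fov_y'])/2)); R,t=c['R'],c['t']
    d=R.T@np.stack([(np.asarray(u)-c['cx'])/f,(np.asarray(v)-c['cy'])/f,np.ones_like(u,dtype=float)]).reshape(3,-1)
    o=-R.T@t
    return (o[:,None]+d*((h-o[2])/d[2])).T
def cloud(c,p,d):
    f=192/np.tan(np.radians(float(c['fov_y'])/2)); v,u=np.mgrid[:384,:512]
    X=np.stack([(u-c['cx'])/f*d,(v-c['cy'])/f*d,d],-1)
    return (X-c['t'])@c['R']
def masks(p):
    h=cv2.cvtColor(p,cv2.COLOR_RGB2HSV).astype(int);H,S,V=h[...,0],h[...,1],h[...,2]
    return dict(red=((H<6)|(H>174))&(S>190)&(V>50),blue=(H>105)&(H<122)&(S>120)&(V>40),orange=(H>7)&(H<20)&(S>150)&(V>90))
E
python3 - <<'E'
from h import *
ims=[]
for n in("top","side"):
    z=np.load(n+".npz");p=z['p'];P=cloud(z,p,z['d']);m=masks(p)
    bx={"top":((150,165,205,215),(285,160,340,215)),"side":((222,125,258,158),(262,215,325,275))}[n]
    for col,b in (("red",bx[0]),("blue",bx[1]),("orange",bx[1])):
        k=np.zeros(p.shape[:2],bool);k[b[1]:b[3],b[0]:b[2]]=1;k&=m[col]
        Q=P[k];print(n,col,k.sum(),"med",np.median(Q,0).round(3) if len(Q) else 0,"zq",np.percentile(Q[:,2],[5,50,95]).round(3) if len(Q) else 0)
        for lo,hi in((.02,.04),(.06,.075),(.085,.1)):
            q=Q[(Q[:,2]>lo)&(Q[:,2]<hi)]
            if len(q)>8:
                ctr,rad=cv2.minEnclosingCircle(q[:,:2].astype(np.float32));print("  ",lo,len(q),np.round(ctr,4),round(rad,4),cv2.minAreaRect(q[:,:2].astype(np.float32)*1000))
    for b in bx: 
        cr=p[b[1]:b[3],b[0]:b[2]];ims.append(cv2.resize(cr,(390,290),interpolation=cv2.INTER_CUBIC))
g=np.vstack([np.hstack(ims[:2]),np.hstack(ims[2:])]);g=np.clip(g*1.6,0,255).astype(np.uint8)
cv2.imwrite("pics/crop1.png",g[:,:,::-1])
E
```

```text
top red 335 med [0.549 0.276 0.032] zq [0.026 0.032 0.068]
   0.02 291 [0.5499 0.2778] 0.0388 ((549.5856323242188, 277.1662902832031), (74.03389739990234, 73.37449645996094), 45.70869445800781)
   0.06 40 [0.5508 0.2764] 0.0224 ((550.4334716796875, 277.6639099121094), (44.3930778503418, 10.405210494995117), 14.523761749267578)
top blue 198 med [ 0.532 -0.173  0.086] zq [0.016 0.086 0.093]
   0.02 20 [ 0.5401 -0.171 ] 0.0377 ((534.62646484375, -161.78616333007812), (75.257080078125, 21.505624771118164), 30.704065322875977)
   0.06 12 [ 0.5392 -0.164 ] 0.0325 ((536.1030883789062, -157.42623901367188), (64.821533203125, 14.564558982849121), 25.223047256469727)
   0.085 107 [ 0.5518 -0.1898] 0.0436 ((552.5083618164062, -189.16110229492188), (83.83975982666016, 84.2412109375), 86.83124542236328)
top orange 0 med 0 zq 0
side red 249 med [0.545 0.269 0.036] zq [0.03  0.036 0.068]
   0.02 160 [0.545  0.2715] 0.0369 ((542.1972045898438, 266.0232238769531), (56.25362777709961, 71.311279296875), 62.14179229736328)
   0.06 34 [0.5447 0.2722] 0.0193 ((544.2635498046875, 274.1377868652344), (38.41682815551758, 9.191990852355957), 13.499781608581543)
side blue 584 med [ 0.531 -0.225  0.06 ] zq [0.017 0.06  0.092]
   0.02 117 [ 0.5463 -0.1962] 0.0422 ((537.323486328125, -202.88623046875), (53.77130126953125, 80.1973876953125), 33.75193405151367)
   0.06 91 [ 0.5435 -0.1996] 0.0418 ((535.01953125, -213.67710876464844), (32.94284439086914, 83.43761444091797), 59.048927307128906)
   0.085 127 [ 0.5482 -0.1925] 0.0426 ((545.0505981445312, -197.28506469726562), (70.41978454589844, 83.1301040649414), 60.53277587890625)
side orange 11 med [ 0.601 -0.197  0.013] zq [0.011 0.013 0.016]
```

View pics/crop1.png

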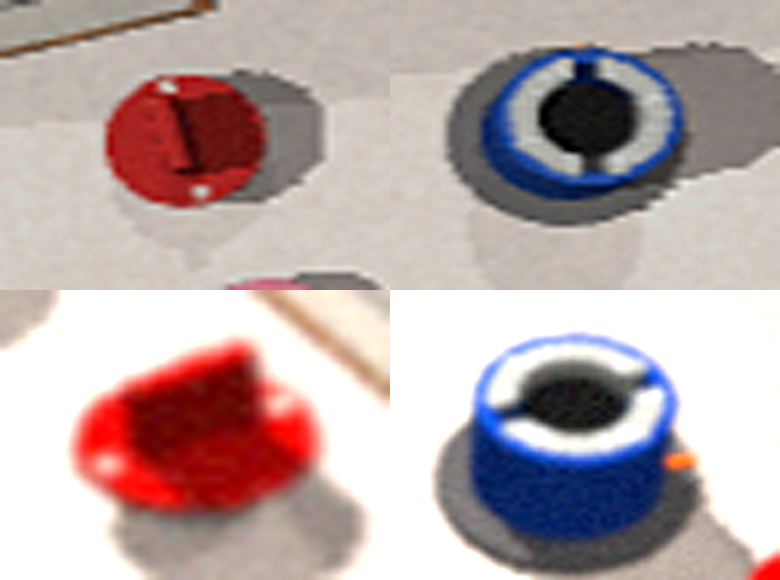

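The crop shows the red-handled cap with two white marks, with its bar about 14° from x. The canister's slots lie near the x axis, and its orange stripe is at +x. Next I move above the cap and look with the wrist camera.

{"fn": "step_arm", "kwargs": {"increments": [[[3.0,-3.0,-0.3],[0,0,3.7]],[[3.1,-3.0,-0.3],[0,0,3.7]],[[3.1,-3.0,-0.3],[0,0,3.7]],[[3.1,-3.0,-0.3],[0,0,3.7]],[[3.1,-3.0,-0.3],[0,0,3.7]],[[3.1,-3.0,-0.3],[0,0,3.7]],[[3.1,-3.0,-0.3],[0,0,3.7]],[[3.1,-3.0,-0.3],[0,0,3.7]],[[3.1,-3.0,-0.3],[0,0,3.7]],[[2.9,-2.9,-0.3],[0,0,3.7]]], "fingers": 1}}

```text
clock: 1.1
tool_pos: [0.5497, 0.2755, 0.2082]
eef_rot: [-0.125, 0.992, -0.0, -0.0]
contact_force: [0.5, 0.6, 0.3]
opening: 1.003
finger_force: 0.0
```

Run:
```python
from plant import r
from h import *
s=r.get_state();print(s['clock'],s['tool_pos'].round(4),s['eef_rot'].round(3),s['q'].round(2),s['contact_force'].round(1))
c=r.calibration("wrist");p,d=r.snapshot("wrist");np.savez("w1.npz",p=p,d=d,**c)
cv2.imwrite("pics/w1.png",p[:,:,::-1])
P=cloud(c,p,d);Q=P[masks(p)['red']];Q=Q[(abs(Q[:,0]-.549)<.06)&(abs(Q[:,1]-.277)<.06)]
for lo,hi in((.024,.036),(.06,.075)):
    q=Q[(Q[:,2]>lo)&(Q[:,2]<hi)];print(len(q))
    if len(q)>8: print(np.median(q[:,2]),cv2.minEnclosingCircle(q[:,:2].astype(np.float32)),cv2.minAreaRect(q[:,:2].astype(np.float32)*1000))
```

```text
1.1 [0.5497 0.2755 0.2082] [-0.125  0.992 -0.    -0.   ] [-0.31  0.73 -0.42  1.62  0.37  0.87  0.95] [0.5 0.6 0.3]
2506
0.030031202285307257 ((0.5505144000053406, 0.27646005153656006), 0.03855154663324356) ((550.5982055664062, 276.4278259277344), (73.69772338867188, 73.5987548828125), 14.18440055847168)
476
0.06670646420792281 ((0.5482206344604492, 0.2801889181137085), 0.022804686799645424) ((548.7590942382812, 278.60064697265625), (45.17729187011719, 11.664945602416992), 14.268208503723145)
```

View pics/w1.png

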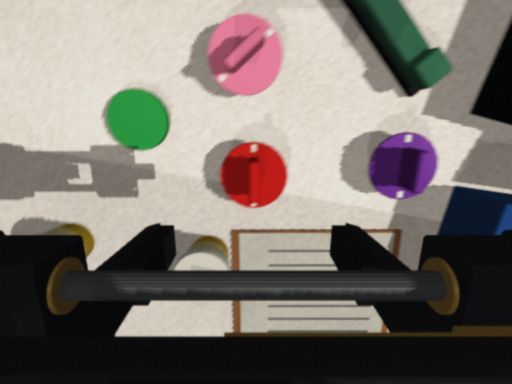

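{"fn": "step_arm", "kwargs": {"increments": [[[0,0.15,-2.5],[0,0,0]],[[0,0,-2.5],[0,0,0]],[[0,0,-2.5],[0,0,0]],[[0,0,-2.2],[0,0,0]],[[0,0,-2.0],[0,0,0]],[[0,0,-2.0],[0,0,0]],[[0,0,-1.5],[0,0,0]],[[0,0,-1.2],[0,0,0]],[[0,0,-0.7],[0,0,0]],[[0,0,0],[0,0,0]]]}}

```text
clock: 2.15
tool_pos: [0.5481, 0.2788, 0.037]
eef_rot: [-0.124, 0.992, -0.0, -0.001]
contact_force: [0.2, -0.2, 0.7]
opening: 1.003
finger_force: 0.0
```

{"fn": "step_arm", "kwargs": {"increments": [[[0,0,0],[0,0,0]],[[0,0,0],[0,0,0]],[[0,0,0],[0,0,0]],[[0,0,0],[0,0,0]],[[0,0,0],[0,0,0]],[[0,0,0],[0,0,0]],[[0,0,0],[0,0,0]],[[0,0,0],[0,0,0]],[[0,0,0],[0,0,0]],[[0,0,0],[0,0,0]]], "fingers": 0, "grip_force": 40}}

```text
clock: 3.15
tool_pos: [0.5485, 0.2789, 0.0377]
eef_rot: [-0.124, 0.992, -0.0, -0.0]
contact_force: [0.4, 0.4, -1.8]
opening: 0.13
finger_force: 40.0
```

{"fn": "step_arm", "kwargs": {"increments": [[[0,0,0.8],[0,0,0]],[[0,0,1.5],[0,0,0]],[[0,0,2.5],[0,0,0]],[[0,0,3],[0,0,0]],[[0,0,3],[0,0,0]],[[0,0,3],[0,0,0]],[[0.5,-1.5,3],[0,0,0]],[[0.5,-3,2],[0,0,0]],[[0.5,-3.5,1],[0,0,0]],[[0.5,-3.5,0.5],[0,0,0]]]}}

```text
clock: 4.15
tool_pos: [0.569, 0.1633, 0.2435]
eef_rot: [-0.125, 0.992, 0.0, 0.002]
contact_force: [0.4, -0.4, -1.4]
opening: 0.134
finger_force: 40.0
```

{"fn": "step_arm", "kwargs": {"increments": [[[0.5,-3.8,0],[0,0,0]],[[0.5,-3.8,0],[0,0,0]],[[0.5,-3.8,0],[0,0,0]],[[0.5,-3.8,0],[0,0,0]],[[0.5,-3.8,0],[0,0,0]],[[0.5,-3.8,0],[0,0,0]],[[0.5,-3.8,0],[0,0,0]],[[0.5,-3.8,0],[0,0,0]],[[0.4,-3.0,0],[0,0,0]],[[0,-2.0,0],[0,0,0]]]}}

```text
clock: 5.15
tool_pos: [0.6122, -0.1936, 0.2418]
eef_rot: [-0.123, 0.992, -0.001, 0.0]
contact_force: [0.8, -0.7, -0.9]
opening: 0.131
finger_force: 40.0
```

Run:
```python
from plant import r
from h import *
s=r.get_state();print(s['clock'],s['tool_pos'].round(4),s['eef_rot'].round(3),s['q'].round(2),s['contact_force'].round(1),s['moment'].round(2))
for n in("wrist","top","side"):
    c=r.calibration(n);p,d=r.snapshot(n);np.savez(n+"2.npz",p=p,d=d,**c)
    cv2.imwrite(f"pics/{n}2.png",p[:,:,::-1])
    P=cloud(c,p,d);m=masks(p)
    Q=P[m['blue']];q=Q[(abs(Q[:,0]-.55)<.07)&(abs(Q[:,1]+.19)<.07)&(Q[:,2]>.085)&(Q[:,2]<.096)]
    if len(q)>8:print(n,len(q),cv2.minEnclosingCircle(q[:,:2].astype(np.float32)),np.median(q[:,2]))
    Q=P[m['red']];q=Q[(Q[:,2]>.1)&(Q[:,1]<-.25)&(abs(Q[:,0]-.55)<.12)]
    if len(q)>8:print(n,"flask",np.median(q,0),q.min(0),q.max(0))
```

```text
5.15 [ 0.6122 -0.1936  0.2418] [-0.123  0.992 -0.001  0.   ] [ 0.49  0.74 -0.48  1.5   0.38  1.    1.72] [ 0.8 -0.7 -0.9] [0.13 0.03 0.  ]
wrist 1127 ((0.551541805267334, -0.18992753326892853), 0.04376813396811485) 0.08838564807351339
wrist flask [ 0.56053741 -0.36059289  0.16443418] [ 0.52986536 -0.39272543  0.1000066 ] [ 0.59733732 -0.34951866  0.19196524]
top 107 ((0.551846444606781, -0.19010423123836517), 0.04428326338529587) 0.08883658841959084
top flask [ 0.47155168 -0.644102    0.21006556] [ 0.43003121 -0.72644387  0.17967911] [ 0.53117051 -0.561195    0.21850624]
side 123 ((0.5483971238136292, -0.1922241896390915), 0.04260579124093056) 0.090209344435277
side flask [ 0.54227272 -0.41010387  0.1905076 ] [ 0.43050475 -0.60631203  0.10011463] [ 0.59658281 -0.27844886  0.32014492]
```

View pics/wrist2.png

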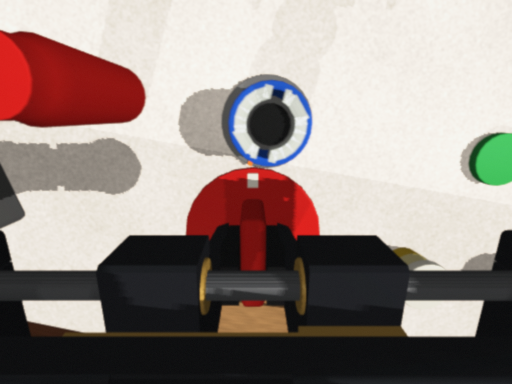

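Run:
```python
from h import *
from scipy.optimize import least_squares as LS
tcp=np.array([.6122,-.1936,.2418])
def fit(q,r):
    return LS(lambda x:np.hypot(q[:,0]-x[0],q[:,1]-x[1])-r,q.mean(0),loss='soft_l1',f_scale=.001)
z=np.load("wrist2.npz");p=z['p'];m=masks(p)
# canister rim: outer contour of blue, cast to z=.09
k=m['blue'].astype(np.uint8);k[:, :200]=0;k[:,340:]=0;k[180:]=0
ct=max(cv2.findContours(k,cv2.RETR_EXTERNAL,cv2.CHAIN_APPROX_NONE)[0],key=cv2.contourArea)[:,0,:]
q=ray(z,ct[:,0],ct[:,1],.09)[:,:2]
s=LS(lambda x:np.hypot(q[:,0]-x[0],q[:,1]-x[1])-x[2],[*q.mean(0),.044],loss='soft_l1',f_scale=.001);print("rim",s.x.round(4));C=s.x[:2]
for n in("wrist2","top2"):
    w=np.load(n+".npz");g=w['p'].astype(float).mean(2);f=192/np.tan(np.radians(float(w['fov_y'])/2))
    a=np.radians(np.arange(0,360,1.));acc=0
    for rr in np.arange(.027,.0335,.001):
        X=np.stack([C[0]+rr*np.cos(a),C[1]+rr*np.sin(a),0*a+.09],1)@w['R'].T+w['t']
        acc=acc+cv2.remap(g.astype(np.float32),(X[:,0]/X[:,2]*f+w['cx']).astype(np.float32)[None],(X[:,1]/X[:,2]*f+w['cy']).astype(np.float32)[None],1)[0]/7
    for lo in(-40,140):
        i=np.arange(lo,lo+81)%360;t=np.arange(lo,lo+81);wt=np.clip(np.median(acc)*.6-acc[i],0,None);print(n,lo,"slot",(wt*t).sum()/wt.sum(),"n",(wt>0).sum())
# stripe
# cap in hand
fz=tcp[2]-.0377+.0305
v,u=np.nonzero(m['red'][:, :]);ok=(u>175)&(u<330)&(v>160)&(v<235);k=np.zeros((384,512),np.uint8);k[v[ok],u[ok]]=1
k[173:190,245:262]=1
pts=[]
for uu in range(192,315,3):
    vv=np.nonzero(k[:,uu])[0]
    if len(vv):pts.append((uu,vv.min()))
pts=np.array(pts);q=ray(z,pts[:,0],pts[:,1],fz)[:,:2]
s=fit(q,.040);print("flange ctr",s.x.round(4),"res",np.sqrt(np.mean(s.fun**2)).round(4),"rel tcp",(s.x-tcp[:2]).round(4))
h=cv2.cvtColor(p,cv2.COLOR_RGB2HSV);wm=(h[...,1]<70)&(h[...,2]>110);wm[:165]=0;wm[195:]=0;wm[:,:240]=0;wm[:,265:]=0
v,u=np.nonzero(wm);print("mark",u.mean(),v.mean(),len(u));M=ray(z,[u.mean()],[v.mean()],fz)[0,:2];d=M-s.x;print("mark ang",np.degrees(np.arctan2(d[1],d[0])),np.hypot(*d))
P=cloud(z,p,z['d']);print("z flange",np.median(P[185:200,215:290][m['red'][185:200,215:290]][:,2]))
```

```text
rim [ 0.5514 -0.191   0.0426]
wrist2 -40 slot 2.1312979037115523 n 23
wrist2 140 slot 179.58761972623108 n 24
top2 -40 slot 5.070356573184814 n 22
top2 140 slot 176.18475714618697 n 19
flange ctr [ 0.6136 -0.1933] res 0.0004 rel tcp [0.0014 0.0003]
mark 251.91847826086956 175.89673913043478 184
mark ang -165.47832161050843 0.03612562013478937
z flange 0.2341382029248469
```

{"fn": "step_arm", "kwargs": {"increments": [[[-0.69,0.04,-1.1],[0,0,-1.5]],[[-0.69,0.04,-1.1],[0,0,-1.5]],[[-0.69,0.04,-1.1],[0,0,-1.5]],[[-0.69,0.04,-1.1],[0,0,-1.5]],[[-0.69,0.04,-1.1],[0,0,-1.5]],[[-0.69,0.04,-1.1],[0,0,-1.5]],[[-0.69,0.04,-1.1],[0,0,-1.5]],[[-0.69,0.04,-1.1],[0,0,-1.5]],[[-0.69,0.04,-1.1],[0,0,-1.5]],[[0,0,0],[0,0,0]]]}}

```text
clock: 6.3
tool_pos: [0.5488, -0.1838, 0.1413]
eef_rot: [-0.008, 1.0, 0.001, -0.002]
contact_force: [0.1, -0.4, -1.8]
opening: 0.135
finger_force: 40.0
```

Run:
```python
from plant import r
from h import *
s=r.get_state();q=s['eef_rot'];print(s['clock'],s['tool_pos'].round(4),q.round(4),"cap ang",np.degrees(np.arctan2(2*q[1]**2-1,2*q[0]*q[1]))-90,s['contact_force'].round(1),s['moment'].round(2))
out=[]
for n,b in(("top",(285,155,345,215)),("side",(250,170,340,280)),("wrist",(150,100,360,260))):
    c=r.calibration(n);p,d=r.snapshot(n);np.savez(n+"3.npz",p=p,d=d,**c)
    out.append(cv2.resize(p[b[1]:b[3],b[0]:b[2]],(266,290),interpolation=cv2.INTER_CUBIC))
cv2.imwrite("pics/c3.png",np.clip(np.hstack(out)*1.5,0,255).astype(np.uint8)[:,:,::-1])
```

```text
6.3 [ 0.5488 -0.1838  0.1413] [-8.1e-03  1.0e+00  9.0e-04 -1.7e-03] cap ang 0.9321965052061216 [ 0.1 -0.4 -1.8] [0.07 0.03 0.05]
```

View pics/c3.png

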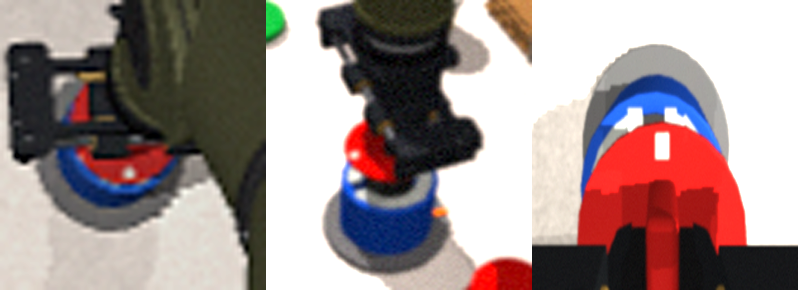

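```bash
cat >> h.py <<'E'
from scipy.optimize import least_squares as LS
def fit(q,r):
    return LS(lambda x:np.hypot(q[:,0]-x[0],q[:,1]-x[1])-r,q.mean(0)+[.03,0],loss='soft_l1',f_scale=.001)
def relmeas(z,tcpz):
    p=z['p'];m=masks(p);out=[]
    fz=tcpz-.0072
    for col,h,r,u0,u1 in(("red",fz,.04,190,345),("blue",.09,.044,190,345)):
        pts=[]
        for u in range(u0,u1,2):
            v=np.nonzero(m[col][60:235,u])[0]
            if len(v)>3:pts.append((u,v.min()+60-.5))
        pts=np.array(pts);q=ray(z,pts[:,0],pts[:,1],h)[:,:2];s=fit(q,r)
        print(col,len(q),s.x.round(4),"rms",np.sqrt(np.mean(s.fun**2)).round(4),pts[:,0].min(),pts[:,0].max())
E
python3 - <<'E'
from plant import r
from h import *
s=r.get_state();print(s['clock'],s['tool_pos'].round(4))
c=r.calibration("wrist");relmeas(np.load("wrist3.npz"),.1413)
p,d=r.snapshot("wrist");relmeas(dict(p=p,**c),s['tool_pos'][2]);print(r.get_state()['tool_pos'].round(4))
E
```

```text
6.45 [ 0.5516 -0.1851  0.1428]
red 65 [ 0.5522 -0.1847] rms 0.0003 190.0 318.0
blue 54 [ 0.5469 -0.1874] rms 0.002 190.0 296.0
red 65 [ 0.5525 -0.1851] rms 0.0004 190.0 318.0
blue 55 [ 0.547  -0.1876] rms 0.002 190.0 298.0
[ 0.5516 -0.1855  0.1428]
```

```bash
sed -i "s/    p=z\['p'\];m=masks(p);out=\[\]/    p=z['p'];m=masks(p);m['blue']\&=p[...,2]>TH/; s/^def relmeas/TH=130\ndef relmeas/" h.py
python3 - <<'E'
import h
from h import *
z=np.load("wrist3.npz");k=masks(z['p'])['blue'][100:200,200:320];print(np.percentile(z['p'][100:200,200:320][k][:,2],[5,25,50,75,95]))
for t in(120,150,170):
    h.TH=t;relmeas(z,.1413)
E
```

```text
[ 76. 102. 152. 184. 190.]
red 65 [ 0.5522 -0.1847] rms 0.0003 190.0 318.0
blue 47 [ 0.5516 -0.1888] rms 0.0004 202.0 296.0
red 65 [ 0.5522 -0.1847] rms 0.0003 190.0 318.0
blue 45 [ 0.5521 -0.189 ] rms 0.0002 208.0 296.0
red 65 [ 0.5522 -0.1847] rms 0.0003 190.0 318.0
blue 43 [ 0.5525 -0.189 ] rms 0.0002 210.0 294.0
```

{"fn": "step_arm", "kwargs": {"increments": [[[-0.03,-0.43,0],[0,0,0]],[[0,0,0],[0,0,0]],[[0,0,0],[0,0,0]],[[0,0,-0.3],[0,0,0]],[[0,0,-0.3],[0,0,0]],[[0,0,-0.3],[0,0,0]],[[0,0,-0.3],[0,0,0]],[[0,0,-0.3],[0,0,0]],[[0,0,-0.2],[0,0,0]],[[0,0,0],[0,0,0]]]}}

```text
clock: 7.5
tool_pos: [0.5499, -0.1906, 0.1244]
eef_rot: [-0.007, 1.0, 0.0, -0.0]
contact_force: [0.8, -0.7, -2.4]
opening: 0.132
finger_force: 40.0
```

Run:
```python
from plant import r
import h
from h import *
for i in range(2):
    s=r.get_state();print(s['clock'],s['tool_pos'].round(4),s['contact_force'].round(1),s['moment'].round(2))
    c=r.calibration("wrist");p,d=r.snapshot("wrist");h.TH=150;relmeas(dict(p=p,**c),s['tool_pos'][2])
```

```text
7.5 [ 0.5499 -0.1906  0.1244] [ 0.8 -0.7 -2.4] [ 0.02 -0.01 -0.  ]
red 65 [ 0.5508 -0.1906] rms 0.0004 190.0 318.0
blue 46 [ 0.552  -0.1895] rms 0.0003 224.0 314.0
7.55 [ 0.55   -0.1907  0.1246] [-0.1  0.1 -1.4] [ 0.1  -0.01 -0.01]
red 65 [ 0.5509 -0.1907] rms 0.0004 190.0 318.0
blue 46 [ 0.552  -0.1894] rms 0.0003 224.0 314.0
```

{"fn": "step_arm", "kwargs": {"increments": [[[0.1,0.1,0],[0,0,0]],[[0,0,-0.1],[0,0,0]],[[0,0,-0.1],[0,0,0]],[[0,0,-0.1],[0,0,0]],[[0,0,-0.1],[0,0,0]],[[0,0,-0.1],[0,0,0]],[[0,0,-0.1],[0,0,0]],[[0,0,0],[0,0,0]],[[0,0,0],[0,0,0]],[[0,0,0],[0,0,0]]]}}

```text
clock: 8.6
tool_pos: [0.5511, -0.1897, 0.1188]
eef_rot: [-0.007, 1.0, 0.0, 0.0]
contact_force: [0.1, 0.2, -1.4]
opening: 0.133
finger_force: 40.0
```

{"fn": "step_arm", "kwargs": {"increments": [[[0,0,-0.1],[0,0,0]],[[0,0,-0.1],[0,0,0]],[[0,0,-0.1],[0,0,0]],[[0,0,-0.1],[0,0,0]],[[0,0,0],[0,0,0]],[[0,0,0],[0,0,0]],[[0,0,0],[0,0,0]],[[0,0,0],[0,0,0]],[[0,0,0],[0,0,0]],[[0,0,0],[0,0,0]]]}}

```text
clock: 9.6
tool_pos: [0.5512, -0.1898, 0.1148]
eef_rot: [-0.007, 1.0, -0.0, 0.0]
contact_force: [-0.7, 0.3, 1.1]
opening: 0.134
finger_force: 40.0
```

{"fn": "step_arm", "kwargs": {"increments": [[[0,0,-0.12],[0,0,0]],[[0,0,-0.12],[0,0,0]],[[0,0,-0.12],[0,0,0]],[[0,0,-0.12],[0,0,0]],[[0,0,-0.12],[0,0,0]],[[0,0,-0.1],[0,0,0]],[[0,0,-0.1],[0,0,0]],[[0,0,0],[0,0,0]],[[0,0,0],[0,0,0]],[[0,0,0],[0,0,0]]]}}

```text
clock: 10.6
tool_pos: [0.5512, -0.1898, 0.1069]
eef_rot: [-0.007, 1.0, -0.0, 0.0]
contact_force: [-1.4, -0.3, 5.7]
opening: 0.135
finger_force: 40.0
```

{"fn": "step_arm", "kwargs": {"increments": [[[0,0,-0.1],[0,0,0]],[[0,0,-0.1],[0,0,0]],[[0,0,-0.1],[0,0,0]],[[0,0,-0.05],[0,0,0]],[[0,0,0],[0,0,0]],[[0,0,0],[0,0,0]],[[0,0,0],[0,0,0]],[[0,0,0],[0,0,0]],[[0,0,0],[0,0,0]],[[0,0,0],[0,0,0]]]}}

```text
clock: 11.6
tool_pos: [0.5512, -0.1898, 0.1036]
eef_rot: [-0.007, 1.0, -0.0, 0.0]
contact_force: [-1.0, 0.2, 7.6]
opening: 0.13
finger_force: 40.0
```

```bash
python3 -c "
from plant import r
s=r.get_state();print(s['tool_pos'].round(4),s['contact_force'].round(1),s['moment'].round(2),s['q'].round(2))"
```

```text
[ 0.5512 -0.1898  0.1036] [-1.   0.2  7.6] [0.05 0.42 0.04] [ 0.44  0.84 -0.33  1.8   0.45  0.58  1.42]
```

{"fn": "step_arm", "kwargs": {"increments": [[[0,0,0],[0,0,-2]],[[0,0,0],[0,0,-2]],[[0,0.01,0],[0,0,-2]],[[0,0,0],[0,0,-2]],[[0,0.01,0],[0,0,-2]],[[0,0,0],[0,0,-2]],[[0,0.01,0],[0,0,-2]],[[0,0,0],[0,0,-2]],[[0,0,0],[0,0,0]],[[0,0,0],[0,0,0]]]}}

```text
clock: 12.6
tool_pos: [0.5519, -0.1894, 0.1038]
eef_rot: [0.133, 0.991, 0.0, 0.001]
contact_force: [-0.8, 0.1, 6.8]
opening: 0.133
finger_force: 40.0
```

```bash
cat > st.py <<'E'
from plant import r
import numpy as np
s=r.get_state();q=s['eef_rot'];print(s['tool_pos'].round(4),"ang",np.degrees(np.arctan2(2*q[1]**2-1,2*q[0]*q[1]))-90,s['contact_force'].round(1),s['moment'].round(2),s['clock'])
E
python3 st.py
```

```text
[ 0.5519 -0.1894  0.1038] ang -15.230797776059575 [-0.8  0.1  6.8] [ 0.13  0.23 -0.02] 12.6
```

Turning freely under the ledge. On towards the pocket, which should be at about −44°.

{"fn": "step_arm", "kwargs": {"increments": [[[0,0.01,0],[0,0,-3]],[[0,0,0],[0,0,-3]],[[0,0.01,0],[0,0,-3]],[[0,0,0],[0,0,-3]],[[0,0.01,0],[0,0,-3]],[[0,0,0],[0,0,-3]],[[0,0.01,0],[0,0,-3]],[[0,0,0],[0,0,-3]],[[0,0,0],[0,0,-1]],[[0,0,0],[0,0,0]]]}}

```text
clock: 13.6
tool_pos: [0.5522, -0.1891, 0.1038]
eef_rot: [0.344, 0.939, 0.0, 0.001]
contact_force: [-0.9, 0.5, 7.3]
opening: 0.133
finger_force: 40.0
```

```bash
python3 st.py
```

```text
[ 0.5522 -0.1891  0.1038] ang -40.2373749222421 [-0.9  0.5  7.3] [-0.02  0.11 -0.02] 13.6
```

Now slowly to the stop, watching the moment.

{"fn": "step_arm", "kwargs": {"increments": [[[0,0,0],[0,0,-1]],[[0,0,0],[0,0,-1]],[[0,0,0],[0,0,-1]],[[0,0,0],[0,0,-1]],[[0,0,0],[0,0,-0.5]],[[0,0,0],[0,0,0]],[[0,0,0],[0,0,0]],[[0,0,0],[0,0,0]],[[0,0,0],[0,0,0]],[[0,0,0],[0,0,0]]]}}

```text
clock: 14.6
tool_pos: [0.5523, -0.189, 0.1038]
eef_rot: [0.38, 0.925, 0.0, 0.001]
contact_force: [-0.5, -0.2, 6.9]
opening: 0.133
finger_force: 40.0
```

```bash
python3 st.py
```

```text
[ 0.5523 -0.189   0.1038] ang -44.71290122311499 [-0.5 -0.2  6.9] [0.06 0.05 0.01] 14.6
```

{"fn": "step_arm", "kwargs": {"increments": [[[0,0,0],[0,0,-0.7]],[[0,0,0],[0,0,-0.7]],[[0,0,0],[0,0,-0.6]],[[0,0,0],[0,0,0]],[[0,0,0],[0,0,0]],[[0,0,0],[0,0,0]],[[0,0,0],[0,0,0]],[[0,0,0],[0,0,0]],[[0,0,0],[0,0,0]],[[0,0,0],[0,0,0]]]}}

```text
clock: 15.6
tool_pos: [0.5517, -0.1894, 0.1038]
eef_rot: [0.396, 0.918, -0.0, 0.001]
contact_force: [-1.7, -0.4, 6.6]
opening: 0.131
finger_force: 40.0
```

```bash
python3 st.py
```

```text
[ 0.5517 -0.1894  0.1038] ang -46.7092523198296 [-1.7 -0.4  6.6] [-0.11  0.3   0.11] 15.6
```

{"fn": "step_arm", "kwargs": {"increments": [[[0,0,0],[0,0,-0.7]],[[0,0,0],[0,0,-0.8]],[[0,0,0],[0,0,0]],[[0,0,0],[0,0,0]],[[0,0,0],[0,0,0]],[[0,0,0],[0,0,0]],[[0,0,0],[0,0,0]],[[0,0,0],[0,0,0]],[[0,0,0],[0,0,0]],[[0,0,0],[0,0,0]]]}}

```text
clock: 16.6
tool_pos: [0.5513, -0.1897, 0.1038]
eef_rot: [0.408, 0.913, -0.0, 0.001]
contact_force: [-2.2, -2.0, 8.7]
opening: 0.131
finger_force: 40.0
```

```bash
python3 st.py
```

```text
[ 0.5513 -0.1897  0.1038] ang -48.19269270749104 [-2.2 -2.   8.7] [-0.24  0.42  0.29] 16.6
```

{"fn": "step_arm", "kwargs": {"increments": [[[0,0,0],[0,0,0.5]],[[0,0,0],[0,0,0.5]],[[0,0,0.1],[0,0,0]],[[0,0,0.1],[0,0,0]],[[0,0,0.1],[0,0,0]],[[0,0,0.05],[0,0,0]],[[0,0,0],[0,0,0]],[[0,0,0],[0,0,0]],[[0,0,0],[0,0,0]],[[0,0,0],[0,0,0]]]}}

```text
clock: 17.6
tool_pos: [0.5513, -0.1897, 0.107]
eef_rot: [0.401, 0.916, -0.0, 0.001]
contact_force: [-2.0, -1.4, 6.0]
opening: 0.135
finger_force: 40.0
```

```bash
python3 st.py
```

```text
[ 0.5513 -0.1897  0.107 ] ang -47.252734187629834 [-2.  -1.4  6. ] [-0.27  0.3   0.02] 17.6
```

{"fn": "step_arm", "kwargs": {"increments": [[[0,0,0],[0,0,0]],[[0,0,0],[0,0,0]],[[0,0,0],[0,0,0]],[[0,0,0],[0,0,0]],[[0,0,0],[0,0,0]],[[0,0,0],[0,0,0]],[[0,0,0],[0,0,0]],[[0,0,0],[0,0,0]],[[0,0,0],[0,0,0]],[[0,0,0],[0,0,0]]], "fingers": 0.6}}

```text
clock: 18.6
tool_pos: [0.5512, -0.1891, 0.1068]
eef_rot: [0.401, 0.916, 0.0, 0.0]
contact_force: [-0.2, -0.3, -0.1]
opening: 0.6
finger_force: 0.0
```

{"fn": "step_arm", "kwargs": {"increments": [[[0,0,0.5],[0,0,0]],[[0,0,1],[0,0,0]],[[0,0,1.5],[0,0,0]],[[0,0,2],[0,0,0]],[[0,0,2],[0,0,0]],[[0,0,2],[0,0,0]],[[0,0,2],[0,0,0]],[[0,0,1],[0,0,0]],[[0,0,0.5],[0,0,0]],[[0,0,0],[0,0,0]]]}}

```text
clock: 19.6
tool_pos: [0.5512, -0.1891, 0.2322]
eef_rot: [0.401, 0.916, 0.0, 0.0]
contact_force: [0.1, 0.0, -0.1]
opening: 0.6
finger_force: 0.0
```

Run:
```python
from plant import r
from h import *
exec(open('st.py').read())
out=[]
for n,b in(("side",(250,190,340,280)),("wrist",(150,60,360,270))):
    c=r.calibration(n);p,d=r.snapshot(n);P=cloud(c,p,d);Q=P[masks(p)['red']];Q=Q[np.hypot(Q[:,0]-.5515,Q[:,1]+.19)<.05]
    for lo,hi in((.085,.115),(.125,.15)):
        q=Q[(Q[:,2]>lo)&(Q[:,2]<hi)]
        if len(q)>8:print(n,len(q),"z",np.median(q[:,2]).round(4),cv2.minAreaRect(q[:,:2].astype(np.float32)*1000))
    out.append(cv2.resize(p[b[1]:b[3],b[0]:b[2]],(390,390),interpolation=cv2.INTER_CUBIC))
cv2.imwrite("pics/c4.png",np.clip(np.hstack(out)*1.4,0,255).astype(np.uint8)[:,:,::-1])
```

```text
[ 0.5512 -0.1891  0.2322] ang -47.23711149771494 [ 0.1  0.  -0.1] [-0.03 -0.02  0.01] 19.6
side 370 z 0.1028 ((548.1605224609375, -193.5477294921875), (72.48807525634766, 73.06273651123047), 3.229336738586426)
side 110 z 0.1365 ((549.162353515625, -191.08868408203125), (13.523375511169434, 44.572608947753906), 40.66040802001953)
wrist 3650 z 0.1 ((551.4271850585938, -189.04420471191406), (76.99720764160156, 77.04135131835938), 84.05154418945312)
wrist 643 z 0.1367 ((551.2130737304688, -188.96163940429688), (11.033246994018555, 44.70511245727539), 42.982540130615234)
```

View pics/c4.png

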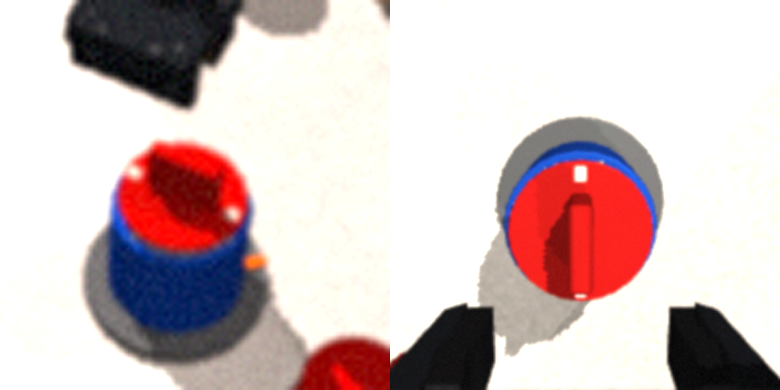

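The crops show the cap seated level in the canister. Its flange top is at 100 mm and its bar top at 137 mm, where 100.5 and 137.5 mm mean locked. It is turned to the stop and nothing touches it, so I'm handing in.

```bash
python3 -c "
from plant import r
print(r.finish_job())"
```

```text
the job is handed in; nothing more can be done
None
```

The red-handled cap is locked in the blue canister: it was turned clockwise to the stop and sprang up to its locked height, with about 9 N at most measured on the tool, and I handed the job in at about 20 s.

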